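Put the gold-testing kit away in its tray

TASK

Put the gold-testing kit away in its wooden tray: lay each dark slate touchstone in a rectangular recess and press it down past the sprung lips until it is flush, and stand each square glass bottle on a round metal socket and turn it lightly until it drops fully home in the square nest. Slate and glass chip, so be gentle: never let gripping or pressing put more than 60 N in all on a piece. Leave the other things on the bench where they are.

Things in the scene. Friction and masses are not known exactly. Their poses are not given: they have to be found in the camera images.
- kit_tray: wooden tray of the gold-testing kit, 230 (x) x 270 (y) mm, fixed to the bench; origin at the centre of its underside, z up. The half towards -x is a flat deck 24 mm high with three rectangular recesses side by side, 78 mm apart; the half towards +x is a low ledge 6 mm high with two round metal sockets and a 14 mm rim.
- recess_a (a point): floor centre of a recess 69 x 43 mm, 18 deep (any stone, any recess), long side along the tray's x; floor 6 mm above the bench. In both long walls a sprung brass lip stands out 3 mm: a stone laid in stops on the lips, underside about 15 mm above the bench (9 mm proud); about 11 N (8 to 17) on its middle pushes it past them to the floor, top flush with the deck.
- recess_b (a point): floor centre of a recess 69 x 43 mm, 18 deep (any stone, any recess), long side along the tray's x; floor 6 mm above the bench. In both long walls a sprung brass lip stands out 3 mm: a stone laid in stops on the lips, underside about 15 mm above the bench (9 mm proud); about 11 N (8 to 17) on its middle pushes it past them to the floor, top flush with the deck.
- recess_c (a point): floor centre of a recess 69 x 43 mm, 18 deep (any stone, any recess), long side along the tray's x; floor 6 mm above the bench. In both long walls a sprung brass lip stands out 3 mm: a stone laid in stops on the lips, underside about 15 mm above the bench (9 mm proud); about 11 N (8 to 17) on its middle pushes it past them to the floor, top flush with the deck.
- socket_a (a point): floor centre of a metal socket, 86 mm across, with a square nest 48 x 48 mm, 14 deep (any bottle, either socket): floor 10, upper face 24 mm above the bench. The nest is fixed, but at an angle that differs from start to start (any) and is not reported; it shows in pictures and can be felt: a bottle pressed lightly and turned drops in within about 4 degrees of square.
- socket_b (a point): floor centre of a metal socket, 86 mm across, with a square nest 48 x 48 mm, 14 deep (any bottle, either socket): floor 10, upper face 24 mm above the bench. The nest is fixed, but at an angle that differs from start to start (any) and is not reported; it shows in pictures and can be felt: a bottle pressed lightly and turned drops in within about 4 degrees of square.
- stone_a: dark slate touchstone, a plain rectangular slab 66 (x) x 40 (y) x 18 (z) mm, 0.09 to 0.16 kg, brittle; origin at the centre of its underside, z up; a half turn changes nothing. May be absent.
- stone_b: dark slate touchstone, a plain rectangular slab 66 (x) x 40 (y) x 18 (z) mm, 0.09 to 0.16 kg, brittle; origin at the centre of its underside, z up; a half turn changes nothing. May be absent.
- stone_c: dark slate touchstone, a plain rectangular slab 66 (x) x 40 (y) x 18 (z) mm, 0.09 to 0.16 kg, brittle; origin at the centre of its underside, z up; a half turn changes nothing. May be absent.
- bottle_a: square amber glass bottle: body 44 x 44 mm and 52 mm tall with flat sides along its x and y axes, 22 mm round neck, then a 28 mm round black cap up to 78 mm; fixed cap, 0.11 to 0.2 kg, brittle; origin at the centre of its underside, z up; a quarter turn changes nothing.
- bottle_b: square amber glass bottle: body 44 x 44 mm and 52 mm tall with flat sides along its x and y axes, 22 mm round neck, then a 28 mm round black cap up to 78 mm; fixed cap, 0.11 to 0.2 kg, brittle; origin at the centre of its underside, z up; a quarter turn changes nothing.
- rubber_block: black rubber block 60 x 60 x 22 mm, loose, not part of the job; origin at the centre of its underside
- wax_lump: lump of yellow wax 28 x 34 x 16 mm, loose, not part of the job; origin at the centre of its underside

How it is judged:
By the outcome, as a careful person would: the job done as asked, in the order asked, and still so for the second after the job is handed in, with the robot touching nothing.
Of stone_a, stone_b, stone_c only 2 to 3 are there at a start; the rules pass over those that are not, and their reading is None.
At some moment in a run one of stone_a, stone_b, stone_c, bottle_a, bottle_b may be knocked a few centimetres aside while the robot is not near it.
It also fails if it takes over 210 s, if anything falls off the work surface, if the arm or the gripper's body presses on something with over 40 N, if the wrist force passes 120 N, or if a joint passes its speed limit or range.

ROBOT

A 6-joint arm with a two-finger parallel gripper is mounted at the origin on a cart in front of the work surface, level with it; the furniture and walls round the work are solid. World frame = base frame: x ahead of the robot, y to its left, z up, the work surface at z = 0. Lengths are in m, angles in rad, forces in N, time in s.
With the tool pointing down it reaches from about 0.275 to 0.75 m from the base axis. Payload 10.2 kg.
Tool frame: the origin (TCP) lies midway between the tips of the shut fingers; the grasp point (between the pads) lies 19 mm behind it (env.hold_point_z is the distance from the TCP to the grasp point, in m); x points along the fingers, z is the direction in which the jaws open and shut, and the axes are right-handed (so a half turn about x gives the same grasp; the last joint's range is limited). The gripper opens to 85 mm and grips with 20 to 120 N. Pads are 22 mm wide; open, the fingers measure 114 mm over their backs; the gripper's body (76 mm by 85 mm) begins 54 mm behind the grasp point. The pads swing forward as they close: fully open they stand 13 mm farther back than shut.
Start: joints at [-0.223, 0.313, 1.498, -0, 1.331, -0.223], TCP at [0.525, -0, 0.209] pointing down, gripper open.
Joint ranges: [-2.94, 2.94], [-0.97, 2.17], [0.19, 2.56], [-1.23, 4.37], [0.02, 3.11], [-2.88, 2.88]. Speed limits (rad/s): [2.39, 2.39, 3.01, 3.14, 3.14, 3.14].

INTERFACE

Orientations are given as a unit quaternion [x, y, z, w].
In Python, from bench import env, kinematics, monitor, eyes, job gives the robot as it stands. The module is installed in compiled form; this text tells all that it offers. Calls block until the motion is done:
- env.reach(position, orientation): joint-space move of the TCP to a pose.
- env.movel(position, velocity=0.15, frame=None, guard=None): straight line of the TCP; frame=None keeps the orientation; velocity is the mean speed in m/s. With guard (N) it stops when the force on the tool has changed by that much, and returns True; else False.
- env.set_joints(angles): joint-space move.
- env.release() and env.close_gripper(effort=None): open the fingers fully, or close them until they stop; effort is the grip in N (None keeps the last).
- env.hold(seconds).
- kinematics.ik(position, orientation): joint angles nearest the present ones, or None.
- monitor.sense(): the state.
- eyes.grab_frame(name): name is "scene" or "side" or "wrist"; returns a dict with "frame" (480x640x3 uint8, red, green, blue), "mtx" (3x3 intrinsics, pixels), "k1" (the pictures are not rectified: a ray, as slopes to the right and down, at radius r is drawn at 1 + k1 r^2 times it, then the intrinsics apply), "view" (4x4, takes a point from world to camera coordinates). Camera axes: x right, y down, z forward; pixel columns grow to the right and rows downward; lengths in m; the calibration is good to about 2 mm. A picture is of the moment at which its call begins. There is no depth.
A pose or a line that the arm cannot do raises env.MotionError and nothing moves.
- job.hand_in(): hands the job in, once; it reports no verdict.
The state is a dict: "clock": time; "joints": joint angles; "qvel": joint speeds; "joint_efforts": joint torques, N m; "position": TCP position; "ee_rot": TCP orientation; "contact_force": force on the tool from outside, world axes, zero at the start; "ft_torque": the same for the moment, N m; "finger_gap": opening from 0.0 (shut) to 1.0 (fully open).
Only numpy, scipy, OpenCV 4.12 (cv2) and the standard library are available. Lean on these libraries where they do the work, as an engineer would, in place of code of your own. Each camera call takes 0.05 s, during which the arm holds its last target.

## Working session

There is one attempt and no reset: what is moved stays moved. The work goes in short steps, each a Python script; the robot and the scene stay as the last script left them, time stands still between calls to the robot, and variables do not carry over. Pictures are saved under pics/ and viewed, and the job is handed in when it is done.

```bash
ls; mkdir -p pics; cat > h.py <<'E'
from bench import env, kinematics, monitor, eyes, job
import numpy as np, cv2
from scipy.spatial.transform import Rotation as R
def snap(name,fn):
    f=eyes.grab_frame(name); cv2.imwrite('pics/'+fn+'.png',f['frame'][:,:,::-1]); np.savez('pics/'+fn+'.npz',**{k:f[k] for k in('mtx','k1','view','frame')}); return f
def load(fn): return dict(np.load('pics/'+fn+'.npz'))
def pix2w(f,uv,z):
    K=np.array(f['mtx']);V=np.array(f['view']);k=float(f['k1'])
    uv=np.atleast_2d(np.array(uv,float))
    p=cv2.undistortPoints(uv[:,None,:],K,np.array([k,0,0,0,0.]))[:,0]
    d=np.c_[p,np.ones(len(p))]@V[:3,:3]; c=-V[:3,:3].T@V[:3,3]
    return c+d*((z-c[2])/d[:,2])[:,None]
def w2pix(f,P):
    V=np.array(f['view']);P=np.atleast_2d(np.array(P,float))
    return cv2.projectPoints(P[:,None,:],cv2.Rodrigues(V[:3,:3])[0],V[:3,3],np.array(f['mtx']),np.array([float(f['k1']),0,0,0,0.]))[0][:,0]
E
python3 - <<'E'
from h import *
for n in('scene','side','wrist'):
    f=snap(n,n+'0'); print(n,np.round(f['mtx'],1).tolist(),f['k1'],np.round(f['view'],3).tolist())
s=monitor.sense();print(s); print(env.hold_point_z)
E
```

```text
pics
scene [[512.2, 0.0, 322.1], [0.0, 512.2, 238.6], [0.0, 0.0, 1.0]] -0.05059332549020769 [[0.496, -0.868, 0.013, -0.276], [-0.577, -0.34, -0.742, 0.343], [0.649, 0.361, -0.67, 1.03], [0.0, 0.0, 0.0, 1.0]]
side [[492.2, 0.0, 318.9], [0.0, 492.2, 240.1], [0.0, 0.0, 1.0]] 0.038883578071490316 [[-0.907, -0.421, 0.003, 0.469], [-0.241, 0.513, -0.824, 0.188], [0.345, -0.748, -0.566, 1.031], [0.0, 0.0, 0.0, 1.0]]
wrist [[357.0, 0.0, 314.5], [0.0, 357.0, 241.8], [0.0, 0.0, 1.0]] -0.024606620845613002 [[1.0, -0.0, -0.002, -0.523], [0.0, -0.949, 0.316, -0.041], [-0.002, -0.316, -0.949, 0.381], [0.0, 0.0, 0.0, 1.0]]
{'clock': 0.15, 'joints': array([-2.23403833e-01,  3.13322452e-01,  1.49827258e+00, -1.90255063e-06,
        1.33098759e+00, -2.23421374e-01]), 'qvel': array([ 0.00113809, -0.00277442, -0.00158821,  0.00153643,  0.00217891,
       -0.0013007 ]), 'joint_efforts': array([ 1.79854873e-03, -4.12368500e+01, -2.59796566e+01, -1.57318855e-04,
        3.17765021e-03, -3.62555340e-05]), 'position': array([5.24783242e-01, 3.45424317e-05, 2.08762274e-01]), 'ee_rot': array([7.05484077e-05, 7.07448147e-01, 8.32715399e-05, 7.06765242e-01]), 'contact_force': array([-0.13302908, -0.26766869, -0.1901179 ]), 'ft_torque': array([ 0.05951433, -0.06385256, -0.0416026 ]), 'finger_gap': 0.9982980906557336}
0.0187
```

View pics/scene0.png

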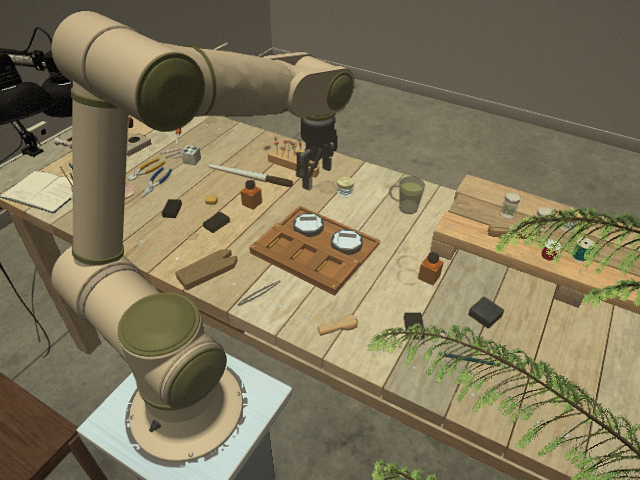

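View pics/side0.png

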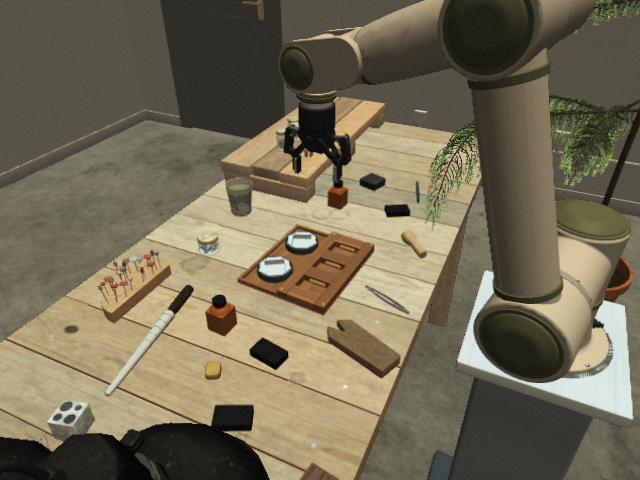

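View pics/wrist0.png

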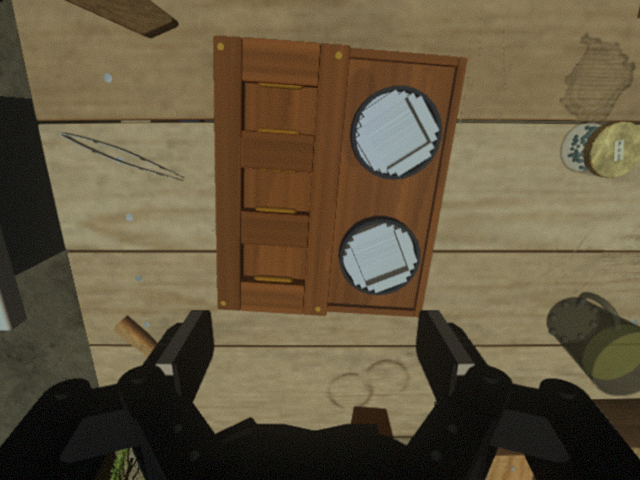

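```bash
python3 - <<'E'
from h import *
s=load('scene0');d=load('side0')
for n,a,b,z in [('stone1',(172,205),(233,413),.018),('stone2',(216,218),(269,350),.018),('stone3',(413,316),(398,209),.018),('rub',(486,308),(372,180),.022),('botA cap',(250,184),(219,301),.078),('botB cap',(432,257),(338,183),.078),('wax',(211,198),(213,369),.012)]:
    print(n,np.round(pix2w(s,a,z),3),np.round(pix2w(d,b,z),3))
i=cv2.imread('pics/wrist0.png')
cv2.imwrite('pics/c1.png',cv2.resize(i[20:330,200:480],None,fx=1.93,fy=1.93,interpolation=cv2.INTER_CUBIC))
i=cv2.imread('pics/scene0.png');cv2.imwrite('pics/c2.png',cv2.resize(i[180:350,140:520],None,fx=2.1,fy=2.1,interpolation=cv2.INTER_CUBIC))
E
```

```text
stone1 [[0.471 0.456 0.018]] [[0.467 0.455 0.018]]
stone2 [[0.49  0.308 0.018]] [[0.483 0.305 0.018]]
stone3 [[ 0.441 -0.311  0.018]] [[ 0.416 -0.315  0.018]]
rub [[ 0.547 -0.453  0.022]] [[ 0.54  -0.444  0.022]]
botA cap [[0.607 0.268 0.078]] [[0.607 0.281 0.078]]
botB cap [[ 0.587 -0.292  0.078]] [[ 0.588 -0.282  0.078]]
wax [[0.561 0.384 0.012]] [[0.557 0.386 0.012]]
```

View pics/c1.png

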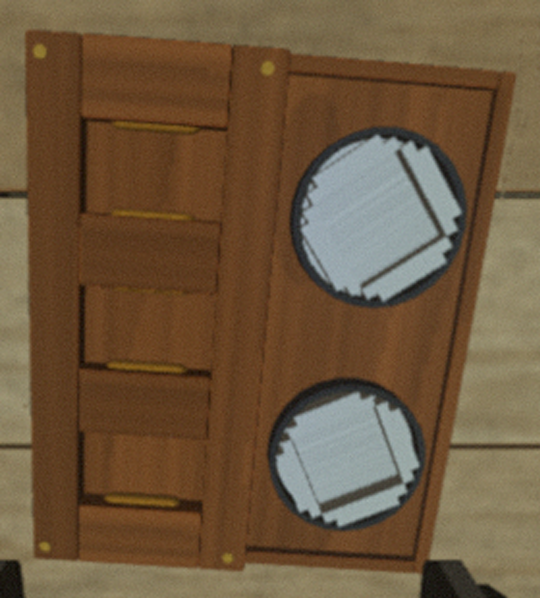

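View pics/c2.png

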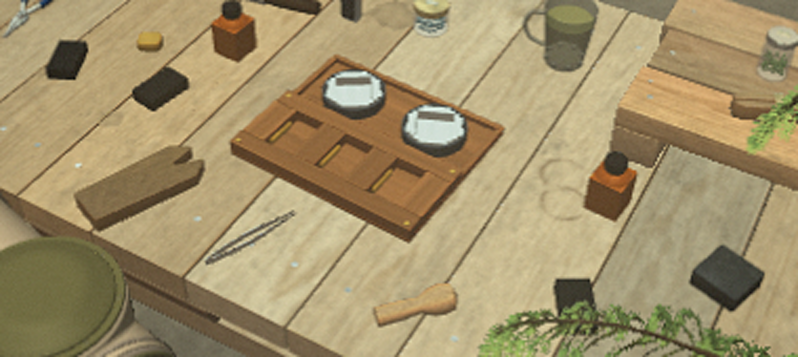

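```bash
python3 - <<'E'
from h import *
f=load('wrist0')
def C(p): return (200+p[0]/1.93,20+p[1]/1.93)
P={'TL':((25,30),.024),'BL':((35,558),.024),'deckTR':((290,50),.024),'deckBR':((244,571),.024),'TR':((515,72),.014),'BR':((428,570),.014),
'sockA L':((291,215),.024),'sA R':((467,212),.024),'sA T':((380,126),.024),'sA B':((383,307),.024),
'sB L':((268,455),.024),'sB R':((425,455),.024),'sB T':((345,378),.024),'sB B':((347,530),.024),
'r1 BL':((80,503),.024),'r1TL':((80,430),.024),'r1TR':((207,438),.024),
'r2 TL':((80,285),.024),'r2BL':((80,365),.024),'r2BR':((211,375),.024),'r2TR':((217,292),.024),
'r3 TL':((82,118),.024),'r3 TR':((228,130),.024),'r3BL':((80,212),.024),'r3BR':((219,224),.024)}
W={k:pix2w(f,C(p),z)[0] for k,(p,z) in P.items()}
for k in W: print(k,np.round(W[k]*1000,1))
d=lambda a,b:print(a,b,round(np.linalg.norm(W[a][:2]-W[b][:2])*1000,1),round(np.degrees(np.arctan2(*(W[b]-W[a])[[1,0]])),2))
d('BL','TL');d('BR','TR');d('TL','TR');d('BL','BR');d('deckBR','deckTR');d('r3 TL','r3 TR')
E
```

```text
TL [434.5 154.4  24. ]
BL [ 416.7 -113.7   24. ]
deckTR [554.5 145.9  24. ]
deckBR [ 536.3 -121.9   24. ]
TR [662.3 139.   14. ]
BR [ 645.6 -127.1   14. ]
sockA L [557.1  73.8  24. ]
sA R [642.7  75.5  24. ]
sA T [597.7 113.9  24. ]
sA B [605.1  29.3  24. ]
sB L [548.6 -50.7  24. ]
sB R [633.8 -50.6  24. ]
sB T [587.9  -7.7  24. ]
sB B [594.  -95.7  24. ]
r1 BL [444.8 -79.2  24. ]
r1TL [447.6 -36.4  24. ]
r1TR [515.6 -40.9  24. ]
r2 TL [452.5  40.2  24. ]
r2BL [449.9  -0.8  24. ]
r2BR [517.9  -6.1  24. ]
r2TR [521.1  36.7  24. ]
r3 TL [458.2 117.4  24. ]
r3 TR [526.4 112.1  24. ]
r3BL [454.7  75.3  24. ]
r3BR [522.2  69.5  24. ]
BL TL 268.7 86.2
BR TR 266.7 86.43
TL TR 228.3 -3.87
BL BR 229.3 -3.35
deckBR deckTR 268.4 86.11
r3 TL r3 TR 68.5 -4.49
```

```bash
cat >> h.py <<'E'
def q(phi):
    c,s=np.cos(phi),np.sin(phi)
    return R.from_matrix(np.array([[0,-s,c],[0,c,s],[-1,0,0]])).as_quat()
def rect(f,cx,cy,z,half=0.06,ppm=2000,yaw=0):
    """top-down view; right=+x' , up=+y' (rotated by yaw)"""
    n=int(2*half*ppm); v,u=np.mgrid[0:n,0:n]
    a=(u+.5)/ppm-half; b=half-(v+.5)/ppm; c,s=np.cos(yaw),np.sin(yaw)
    P=np.stack([cx+c*a-s*b,cy+s*a+c*b,np.full(a.shape,z)],-1).reshape(-1,3)
    p=w2pix(f,P).astype(np.float32).reshape(n,n,2)
    return cv2.remap(np.array(f['frame'])[:,:,::-1].copy(),p[...,0],p[...,1],cv2.INTER_CUBIC)
def st(msg=''):
    s=monitor.sense(); print(msg,'t=%.1f'%s['clock'],'p',np.round(s['position']*1000,1),'F',np.round(s['contact_force'],1),'gap %.3f'%s['finger_gap'])
    return s
E
python3 - <<'E'
from h import *
env.reach([.595,-.07,.19],q(0)); st()
f=snap('wrist','sock1')
a=rect(f,.6006,.073,.024,.05,4000); b=rect(f,.591,-.051,.024,.05,4000)
cv2.imwrite('pics/sk.png',np.hstack([a,b]))
E
```

```text
t=0.6 p [594.9 -70.3 189.2] F [-0.4  0.1  0.9] gap 0.998
```

View pics/sk.png

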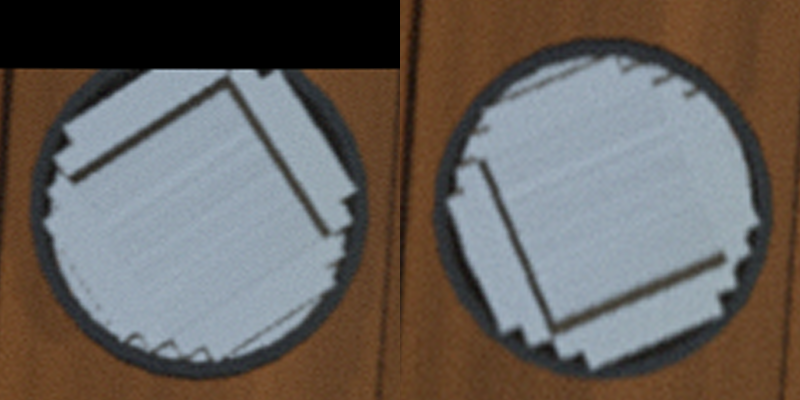

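View pics/sock1.png

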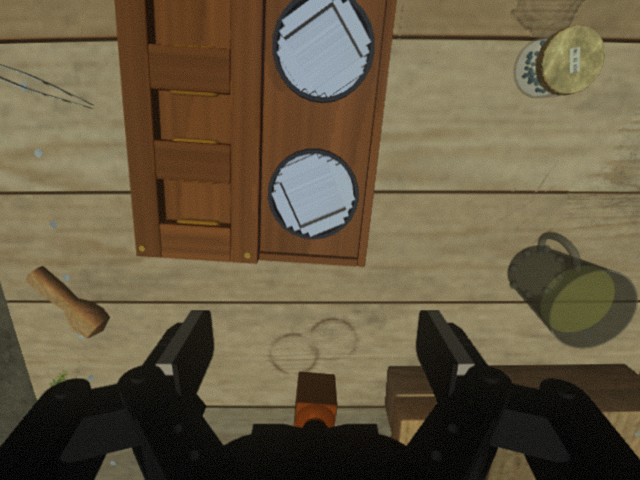

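```bash
python3 - <<'E'
from h import *
for n,phi,x in(('tp',np.pi/2,.63),('tm',-np.pi/2,.45)):
    env.reach([x,.013,.26],q(phi)); env.hold(.3); s=st(n); print(s['joints'].round(2))
    f=snap('wrist',n)
    cv2.imwrite(f'pics/{n}r.png',rect(f,.54,.013,.024,.145,2000,np.radians(-3.9)))
E
```

```text
tp t=2.3 p [629.9  12.9 259.9] F [-0.5 -0.5 -0.1] gap 1.006
[-0.17  0.53  1.05 -0.    1.56 -1.74]
tm t=5.2 p [450.  13. 260.] F [0.1 0.  0.5] gap 0.996
[-0.23  0.11  1.62  0.    1.42  1.34]
```

View pics/tpr.png

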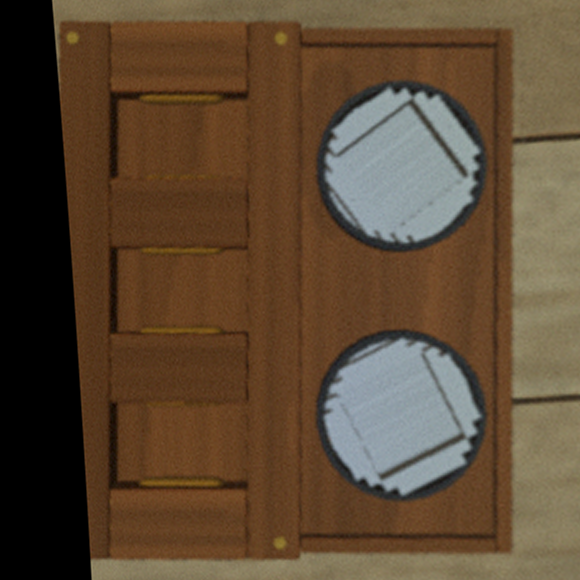

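View pics/tmr.png

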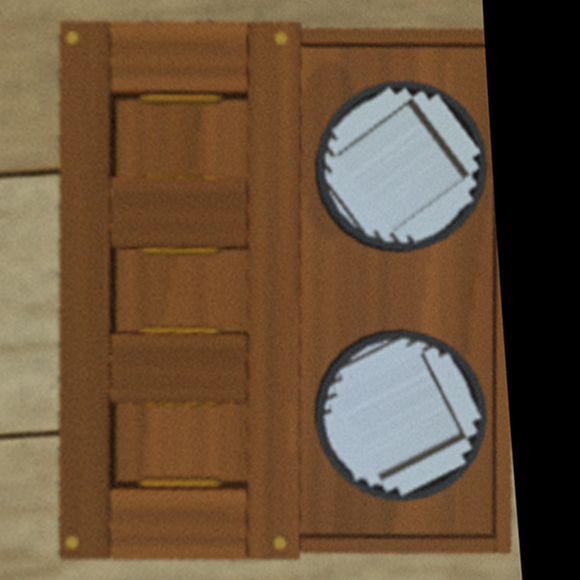

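```bash
python3 - <<'E'
from h import *
for n,p,phi in(('R1',(.50,-.40,.22),0),('L1',(.53,.27,.22),0)):
    env.reach(p,q(phi)); env.hold(.2); st(n); snap('wrist',n)
E
```

```text
R1 t=7.4 p [ 500.2 -399.6  220.2] F [ 0.2  0.8 -0.7] gap 1.001
L1 t=10.0 p [530.2 269.6 220. ] F [ 0.9 -0.3  1.4] gap 1.002
```

View pics/R1.png

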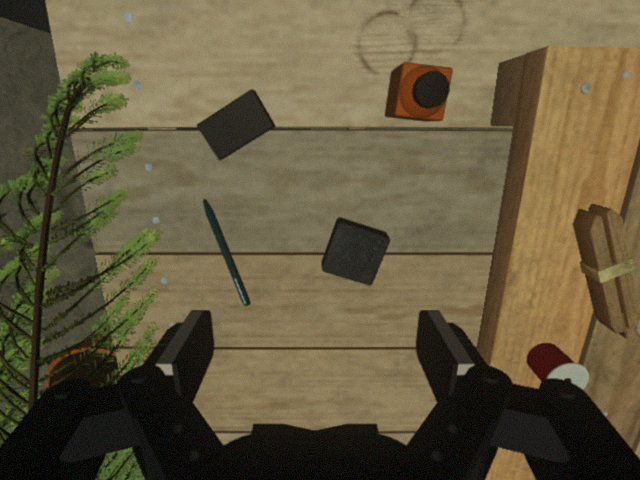

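View pics/L1.png

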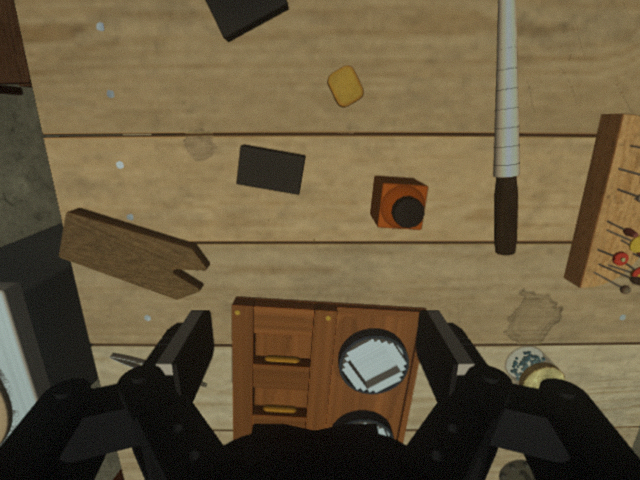

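```bash
cat >> h.py <<'E'
def det(f,xy,z=.018,dz=.004,thr=60,half=.07,save=None):
    im=rect(f,xy[0],xy[1],z-dz,half,2000); g=im.max(2)
    m=((g<thr)).astype(np.uint8); m=cv2.morphologyEx(m,cv2.MORPH_OPEN,np.ones((7,7)));m=cv2.morphologyEx(m,cv2.MORPH_CLOSE,np.ones((7,7)))
    cs=[c for c in cv2.findContours(m,cv2.RETR_EXTERNAL,cv2.CHAIN_APPROX_NONE)[0] if cv2.contourArea(c)>4000]
    n=g.shape[0]/2
    c=min(cs,key=lambda c:np.hypot(*(np.array(cv2.minAreaRect(c)[0])-n)))
    (u,v),(w,h),a=cv2.minAreaRect(c)
    if w<h: w,h,a=h,w,a+90
    if save:
        cv2.drawContours(im,[cv2.boxPoints(((u,v),(w,h),a)).astype(int)],0,(0,255,0),1); cv2.imwrite(f'pics/{save}.png',im)
    yaw=(-np.radians(a)+np.pi/2)%np.pi-np.pi/2
    x=xy[0]+(u+.5)/2000-half; y=xy[1]+half-(v+.5)/2000
    return np.array([x,y]),yaw,w/2,h/2   # yaw of long side
UX=np.array([.99768,-.06802]);UY=np.array([.06802,.99768]);T0=np.array([.54,.013]);TY=-.06807
def tw(x,y): return T0+x*UX+y*UY
def wrap(a): return (a+np.pi/2)%np.pi-np.pi/2
def look(xy,phi,h=.2,name='wl',off=.085):
    off_=off*np.array([-np.sin(phi),np.cos(phi)])
    p=np.array(xy)-off_; env.reach([p[0],p[1],h],q(phi)); env.hold(.2); return snap('wrist',name)
E
python3 - <<'E'
from h import *
f=load('L1'); print(det(f,(.487,.306),save='d2')); print(det(f,(.469,.45),save='d1'))
f=load('R1'); print(det(f,(.43,-.313),save='d3')); print(det(f,(.545,-.45),z=.022,save='d4'))
cv2.imwrite('pics/dd.png',np.hstack([cv2.resize(cv2.imread(f'pics/d{i}.png'),(200,200)) for i in (1,2,3,4)]))
E
```

```text
(array([0.48344295, 0.30551006]), np.float64(-0.1746722085244441), 65.3432846069336, 40.37612533569336)
(array([0.46899998, 0.47200001]), np.float64(0.0), 139.49996948242188, 95.49998474121094)
(array([ 0.42031988, -0.32126978]), np.float64(0.5095922127401633), 68.50039672851562, 41.72156524658203)
(array([ 0.54305   , -0.45259999]), np.float64(1.2490457540381597), 64.03611755371094, 63.40365982055664)
```

View pics/dd.png

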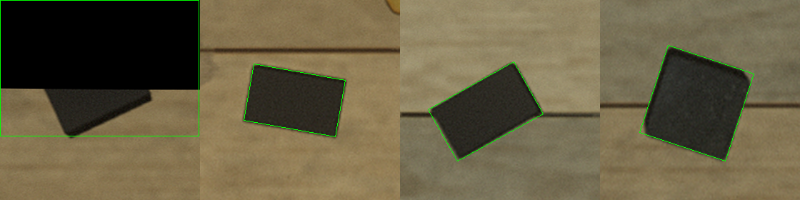

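```bash
cat >> h.py <<'E'
def look_stone(xy,yaw,name):
    phi=yaw+np.pi/2; f=look(xy,phi,name=name); r=det(f,xy,save=name+'d'); print('stone',np.round(r[0]*1000,1),np.degrees(r[1]).round(2),np.round(r[2:],1))
    return r
def grasp_stone(xy,yaw,zt=.0065):
    o=q(yaw+np.pi/2)
    env.reach([*xy,.08],o); env.movel([*xy,zt],.1,guard=8) and print('GUARD HIT'); st('down')
    env.close_gripper(22); s=st('closed')
    env.movel([*xy,zt+.05],.1); env.hold(.2); s=st('lift'); return s
E
python3 - <<'E'
from h import *
r=look_stone((.4834,.3055),-.1747,'s2'); st()
xy,yaw,L,W=r
if abs(L-66)<2.5 and abs(W-40)<2.5: grasp_stone(xy,yaw)
snap('wrist','s2h'); snap('side','s2side')
E
```

```text
stone [483.2 305.3] -10.01 [65.4 39.5]
 t=11.6 p [567.1 290.7 200.1] F [-0.4  0.4 -0.5] gap 1.000
down t=13.1 p [483.8 305.5   7.2] F [-0.1  0.8 -0.2] gap 1.000
closed t=13.8 p [483.3 305.3   6.5] F [ 0.9  0.1 -0.5] gap 0.001
lift t=14.7 p [482.9 305.1  55.8] F [-0.4 -0.1 -0.2] gap 0.001
```

View pics/s2h.png

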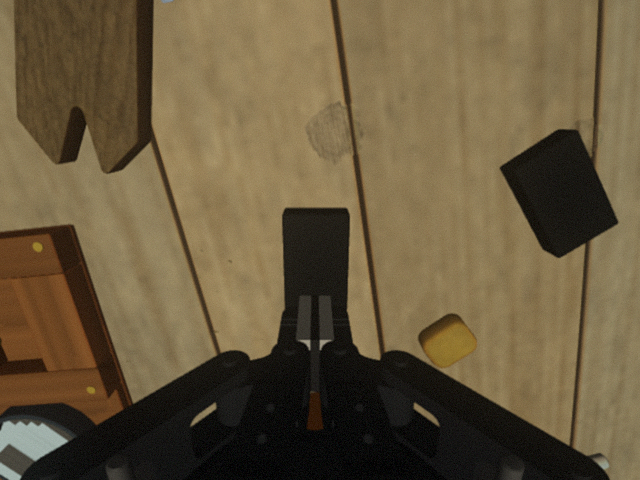

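View pics/s2side.png

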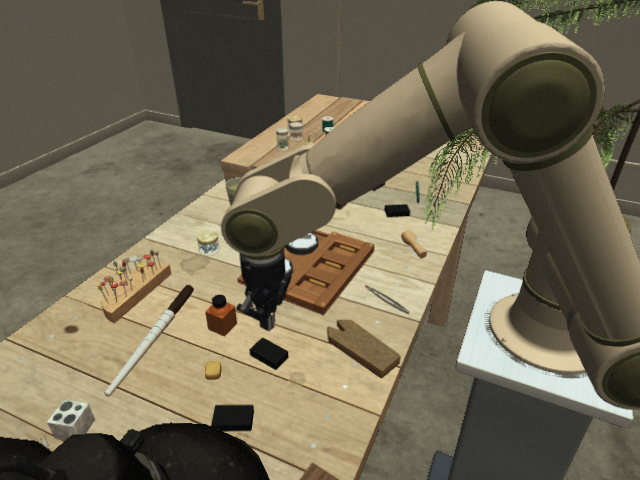

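```bash
python3 - <<'E'
from h import *
env.release(); 
r=look_stone((.46,.31),-.1747,'s2b'); st()
E
```

```text
stone [483.5 305.2] -10.04 [65.  39.4]
 t=16.5 p [543.2 295.3 199. ] F [0.2 0.4 0. ] gap 1.001
```

View pics/s2bd.png

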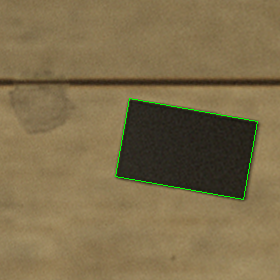

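View pics/s2b.png

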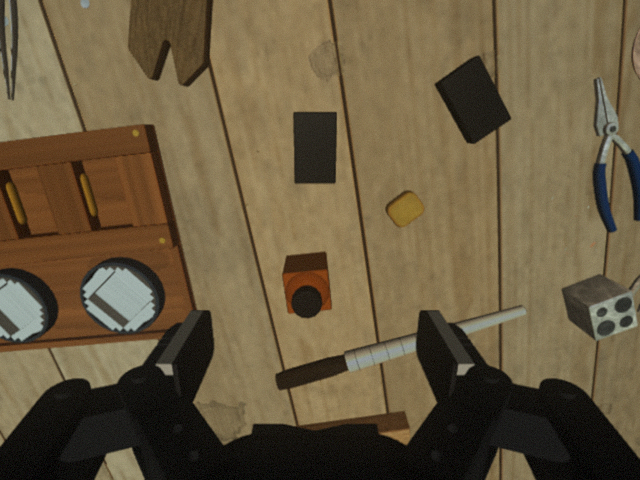

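```bash
python3 - <<'E'
from h import *
f=load('s2h')
print('tcp',w2pix(f,[[.4829,.3051,.0558],[.4829,.3051,.0745]]))
u=np.array([np.cos(.1747),-np.sin(.1747)])*.033;v=np.array([np.sin(.1747),np.cos(.1747)])*.02
c=np.array([.4833,.3053])
for z in (0,.018):
  print(z,w2pix(f,[[*(c+a*u+b*v),z] for a in(-1,1) for b in(-1,1)]).round(0).tolist())
i=cv2.imread('pics/s2h.png');cv2.imwrite('pics/s2hc.png',cv2.resize(i[180:420,180:460],None,fx=2.5,fy=2.5,interpolation=cv2.INTER_CUBIC))
f=load('wrist0')
V=f['view'];print('cam',-V[:3,:3].T@V[:3,3])
E
```

```text
tcp [[315.28697405 293.08155056]
 [315.33604837 311.35317632]]
0 [[284.0, 206.0], [347.0, 206.0], [287.0, 300.0], [345.0, 300.0]]
0.018 [[281.0, 213.0], [350.0, 213.0], [284.0, 313.0], [347.0, 313.0]]
cam [0.52382758 0.08114641 0.37334645]
```

View pics/s2hc.png

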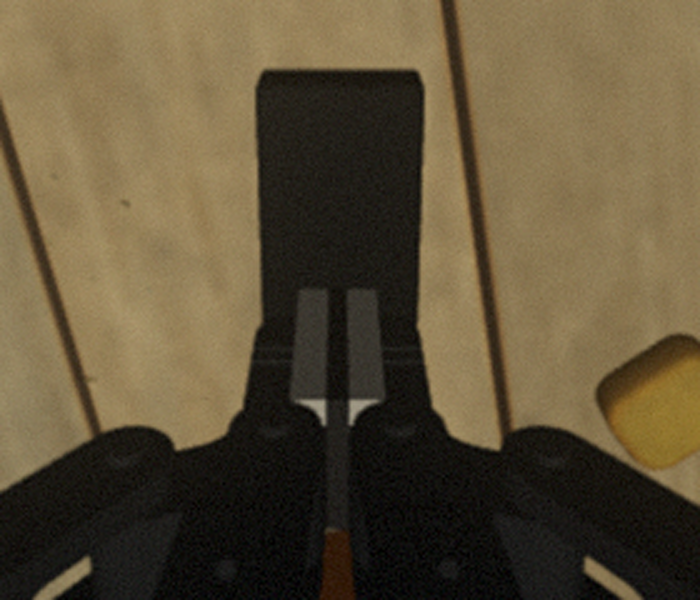

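```bash
python3 - <<'E'
from h import *
o=q(-.1747+np.pi/2)
env.close_gripper(22); 
env.reach([.4833,.3053,.06],o); env.hold(.3); st('pre')
print(env.movel([.4833,.3053,.010],.03,guard=4)); st('touch'); env.hold(.3); st('h')
snap('wrist','tch')
env.movel([.4833,.3053,.06],.1)
env.movel([.4833,.260,.06],.1); env.hold(.3)
print(env.movel([.4833,.260,-.002],.03,guard=4)); st('touch bench'); env.hold(.3); st('h')
env.movel([.4833,.260,.06],.1); env.release(); st()
E
```

```text
pre t=18.2 p [484.1 305.3  60.8] F [-0.1 -0.7 -0.2] gap -0.000
False
touch t=20.0 p [483.4 305.3  10.1] F [0.4 0.2 0.3] gap -0.007
h t=20.3 p [483.3 305.3  10. ] F [ 0.4  0.8 -0.4] gap -0.001
False
touch bench t=24.1 p [483.4 260.   -1.9] F [ 0.3 -0.3  0.2] gap 0.000
h t=24.4 p [483.3 260.   -2. ] F [-0.3  1.  -0.4] gap -0.002
 t=26.0 p [483.3 260.   60. ] F [-0.1 -0.1 -0.6] gap 1.001
```

View pics/tch.png

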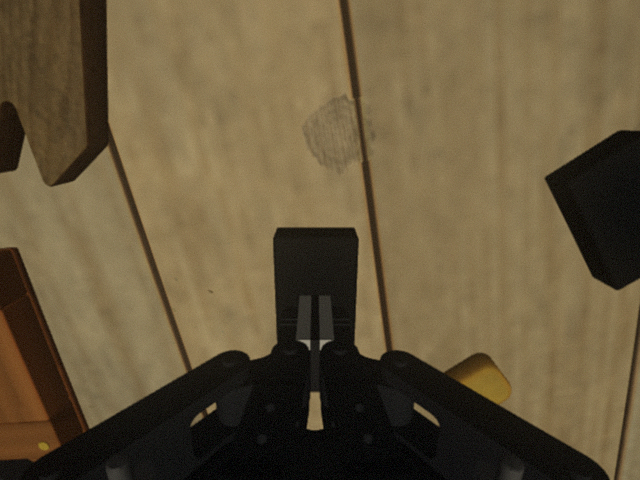

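```bash
python3 - <<'E'
from h import *
env.close_gripper(22)
env.movel([.4833,.260,.005],.1); env.hold(.3)
g=env.movel([.4833,.260,-.025],.015,guard=4); print(g); st('touch bench');snap('wrist','tb'); snap('side','tbs')
env.movel([.4833,.260,.06],.1); st()
E
```

```text
True
touch bench t=29.4 p [483.3 260.  -22. ] F [-0.1 -0.6  5.2] gap -0.001
 t=30.4 p [482.9 259.9  59.4] F [ 0.  -1.3 -0.7] gap 0.001
```

View pics/tbs.png

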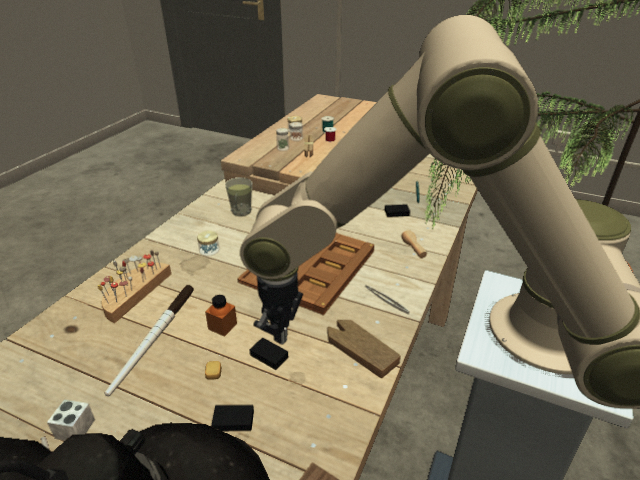

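View pics/tb.png

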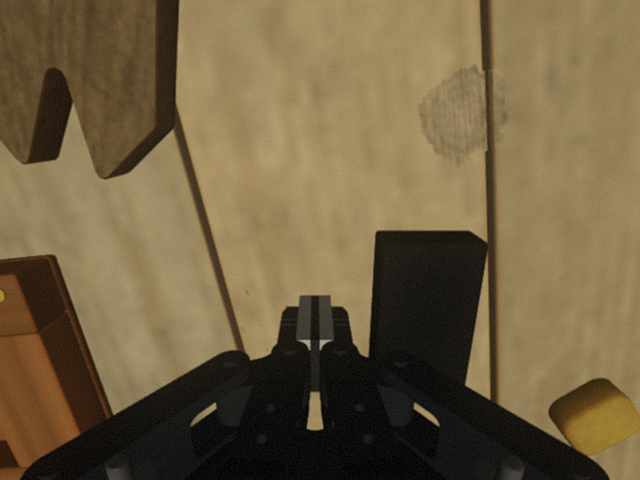

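```bash
python3 - <<'E'
from h import *
f=load('tb');V=f['view'];print('cam',-V[:3,:3].T@V[:3,3]); print(w2pix(f,[[.4833,.26,-.022],[.4833,.26,-.003]]))
for z in(0,.01,.018): print(z,w2pix(f,[[.4833+a*.0325*.985+b*.02*.174,.3053-a*.0325*.174+b*.02*.985,z] for a in(-1,1) for b in (-1,1)]).round(0).tolist())
E
```

```text
cam [0.40210671 0.27393906 0.14261245]
[[315.38583191 293.13891361]
 [315.46847199 311.78084671]]
0 [[375.0, 229.0], [470.0, 229.0], [367.0, 361.0], [451.0, 360.0]]
0.01 [[379.0, 237.0], [481.0, 237.0], [370.0, 375.0], [459.0, 374.0]]
0.018 [[382.0, 243.0], [490.0, 243.0], [373.0, 387.0], [466.0, 387.0]]
```

```bash
cat >> h.py <<'E'
D=.0217 # real shut tips are this far above reported TCP
ZG=-.016
E
python3 - <<'E'
from h import *
env.release()
r=look_stone((.4833,.3053),-.1747,'s2c'); xy,yaw,L,W=r
s=grasp_stone(xy,yaw,ZG)
snap('wrist','s2h2'); 
E
```

```text
stone [483.5 305.3] -10.1 [65.6 39.5]
down t=33.9 p [483.9 305.5 -15.4] F [0.7 0.  0.4] gap 0.997
closed t=34.4 p [483.6 305.3 -15.7] F [0.3 0.2 2.4] gap 0.464
lift t=35.3 p [483.1 305.1  33.3] F [-0.7 -0.1 -1.3] gap 0.460
```

View pics/s2h2.png

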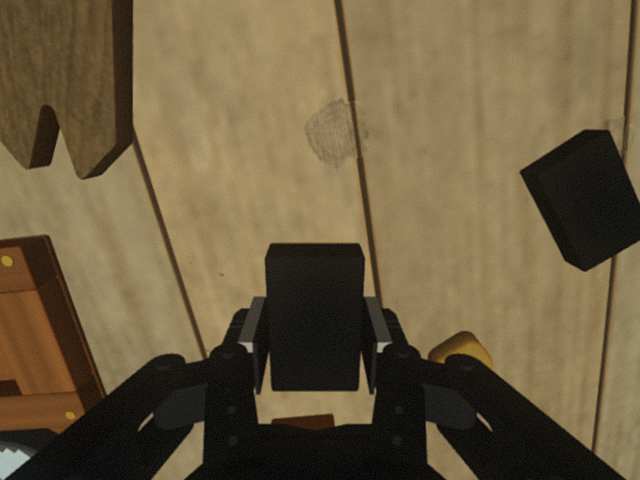

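```bash
cat >> h.py <<'E'
def place_stone(slot,dx=0,dy=0):
    xy=tw(-.056+dx,slot*.078+dy); phi=TY+np.pi/2
    env.reach([*xy,.05],q(phi)); env.movel([*xy,.014],.1); env.hold(.3); st('above')
    g=env.movel([*xy,ZG+.0165],.02,guard=4); s=st('guard' if g else 'noguard'); return g,s['position'][2]-ZG
E
python3 - <<'E'
from h import *
print(place_stone(1)); snap('wrist','p2')
E
```

```text
above t=37.0 p [489.7  94.6  14.4] F [-0.5  0.2 -1.7] gap 0.460
guard t=37.6 p [489.2  94.6   0.5] F [-1.  -0.9  5.1] gap 0.461
(True, np.float64(0.016549605602227957))
```

View pics/p2.png

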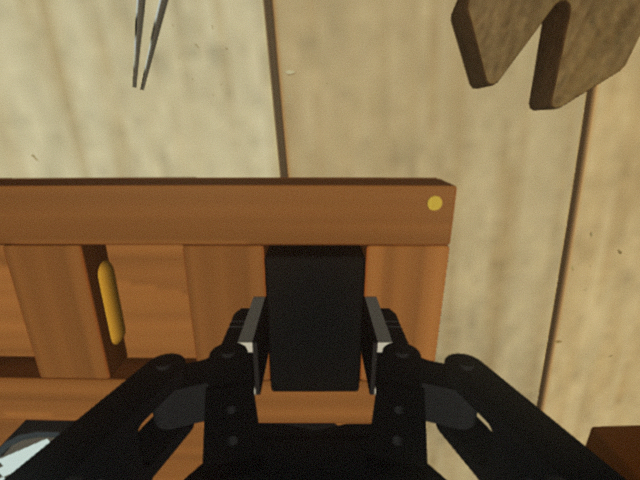

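```bash
cat >> h.py <<'E'
def rel_up(dz=.08):
    p=monitor.sense()['position']; env.release(); env.movel([p[0],p[1],p[2]+dz],.15)
def press(slot,dx=0,dy=0):
    xy=tw(-.056+dx,slot*.078+dy); phi=TY+np.pi/2
    env.close_gripper(22)
    env.movel([*xy,.03],.12); env.hold(.3); st('pre')
    g=env.movel([*xy,-.004],.015,guard=22); s=st('press %s'%g); print('tip z',s['position'][2]+D)
    env.movel([*xy,.09],.12); env.release()
E
python3 - <<'E'
from h import *
rel_up(.08); press(1)
f=look(tw(-.056,.078),TY+np.pi/2,name='a2')
E
```

```text
pre t=40.5 p [489.7  94.6  30.5] F [ 0.1  0.2 -1.2] gap 0.001
press True t=42.2 p [489.8  94.6   1.9] F [-2.  -0.6  7. ] gap -0.002
tip z 0.023643847654257612
```

View pics/a2.png

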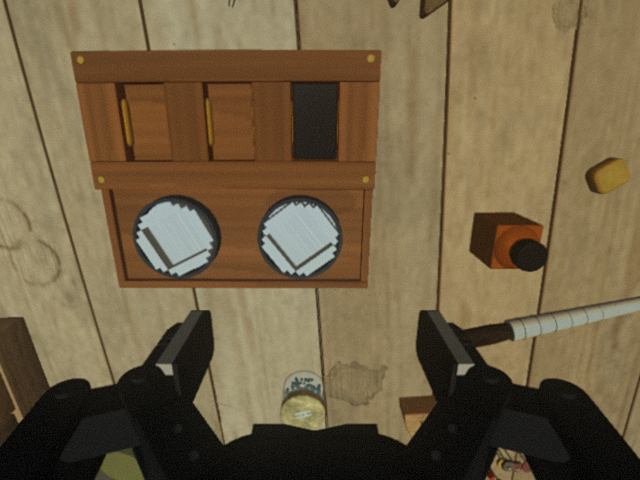

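```bash
python3 - <<'E'
from h import *
f=look((.469,.455),np.pi/2,name='s1a'); r=det(f,(.469,.455),save='s1ad');print(r);st()
r=look_stone(r[0],r[1],'s1b'); xy,yaw,L,W=r
if abs(L-66)<2 and abs(W-40)<2:
  grasp_stone(xy,yaw,ZG)
snap('wrist','s1h')
E
```

```text
(array([0.46670079, 0.45843721]), np.float64(0.4423742265636452), 66.94795227050781, 41.85733413696289)
 t=46.4 p [554.5 454.2 200.3] F [ 0.4 -1.  -0.8] gap 1.000
stone [466.6 458.3] 25.77 [67.2 41.9]
down t=48.9 p [467.1 458.6 -15.2] F [0.  0.4 0.2] gap 1.001
closed t=49.3 p [466.8 458.5 -15.6] F [-0.6 -0.2  3. ] gap 0.461
lift t=50.2 p [466.3 458.1  33.2] F [ 0.4  0.5 -1.2] gap 0.457
```

View pics/s1h.png

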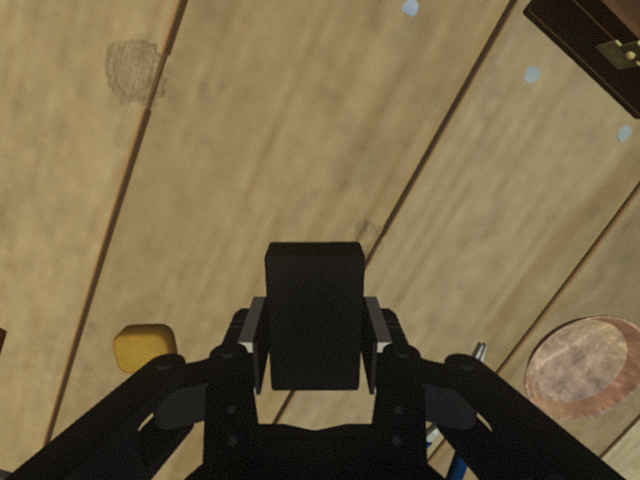

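```bash
python3 - <<'E'
from h import *
g,z=place_stone(0); print(g,z)
if z<.0185: rel_up(.08); press(0)
f=look(tw(-.056,.0),TY+np.pi/2,name='a1')
E
```

```text
above t=52.7 p [484.4  16.8  14.4] F [ 0.9 -0.3 -0.7] gap 0.455
guard t=53.3 p [483.9  16.8   0.6] F [-0.7  0.2  4.5] gap 0.458
True 0.01657699704577889
pre t=56.2 p [484.4  16.8  30.5] F [ 0.6 -0.5 -0.8] gap 0.004
press True t=57.9 p [484.5  16.7   1.9] F [-1.1 -0.1  6.7] gap -0.002
tip z 0.023632977581429532
```

View pics/a1.png

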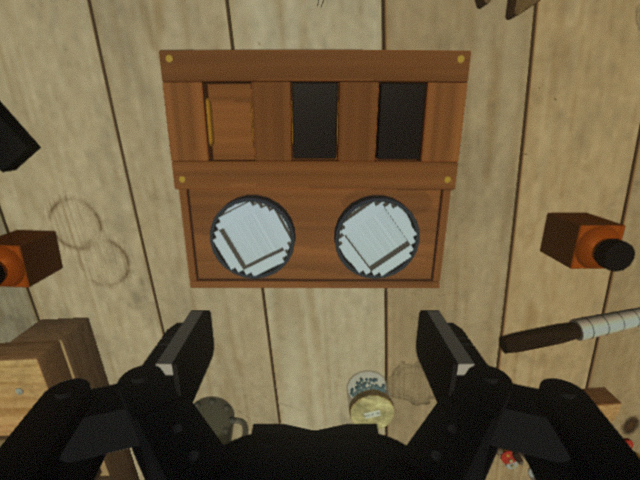

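```bash
python3 - <<'E'
from h import *
for phi in (2.08,-1.06):
  for z in (.08,-.016): print(phi,kinematics.ik([.42,-.321,z],q(phi)))
f=load('R1')
for uv in ((130,70),(150,240),(155,290)): print([pix2w(f,uv,z)[0].round(3).tolist() for z in (0,.15)])
E
```

```text
2.08 None
2.08 None
-1.06 [-8.74402136e-01  4.58991015e-01  1.65041658e+00 -4.44089210e-16
  1.03218505e+00  1.85597864e-01]
-1.06 [-8.74402136e-01  6.10237216e-01  1.71092469e+00 -4.44089210e-16
  8.20430749e-01  1.85597864e-01]
[[0.316, -0.268, 0.0], [0.387, -0.287, 0.15]]
[[0.311, -0.445, 0.0], [0.384, -0.396, 0.15]]
[[0.308, -0.508, 0.0], [0.382, -0.434, 0.15]]
```

```bash
python3 - <<'E'
from h import *
for n in('side0','scene0'):
  f=load(n)
  for a,b in (((.316,-.268,0),(.387,-.287,.15)),((.311,-.445,0),(.384,-.396,.15))):
    a,b=np.array(a),np.array(b); print(n,[w2pix(f,a+(b-a)*t)[0].round(0).tolist() for t in (-2,-1,0,.5,1,1.5)])
i=cv2.imread('pics/tbs.png');cv2.imwrite('pics/c5.png',cv2.resize(i[60:260,350:550],None,fx=3,fy=3,interpolation=cv2.INTER_CUBIC))
E
```

```text
side0 [[459.0, 335.0], [444.0, 285.0], [427.0, 231.0], [419.0, 202.0], [410.0, 173.0], [401.0, 143.0]]
side0 [[481.0, 275.0], [464.0, 240.0], [444.0, 202.0], [434.0, 180.0], [422.0, 157.0], [410.0, 133.0]]
scene0 [[324.0, 457.0], [347.0, 407.0], [373.0, 351.0], [387.0, 321.0], [401.0, 289.0], [417.0, 255.0]]
scene0 [[442.0, 527.0], [445.0, 460.0], [448.0, 388.0], [449.0, 350.0], [450.0, 310.0], [451.0, 268.0]]
```

View pics/c5.png

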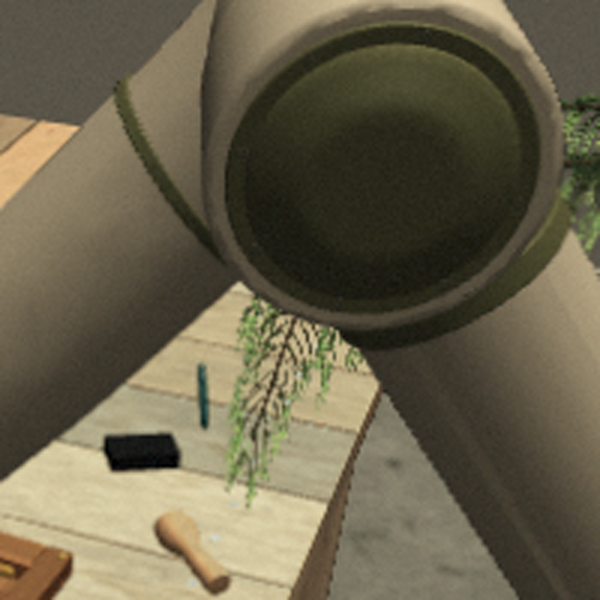

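```bash
cat >> h.py <<'E'
E
python3 - <<'E'
from h import *
env.reach([.48,-.2,.2],q(0))
f=look((.42,-.321),.6,name='s3a'); xy,yaw,L,W=det(f,(.42,-.321),save='s3ad');print(xy,yaw,L,W);st()
if abs(L-66)<3 and abs(W-40)<3:
  yaw=yaw-np.pi   # phi=yaw+pi/2 -> yaw-pi/2
  grasp_stone(xy,yaw,ZG)
snap('wrist','s3h')
E
```

```text
[ 0.46951509 -0.29218879] 0.543477608660059 68.18794250488281 40.12995529174805
 t=62.5 p [ 468.5 -390.2  200.3] F [-0.2  0.1  0. ] gap 0.999
down t=65.1 p [ 469.8 -292.5  -15.4] F [-0.2 -0.2  0. ] gap 1.001
closed t=65.6 p [ 469.7 -292.4  -15.7] F [-0.2  0.4  3.5] gap 0.464
lift t=66.5 p [ 469.2 -291.9   33.3] F [ 0.6  1.2 -1.4] gap 0.461
```

View pics/s3h.png

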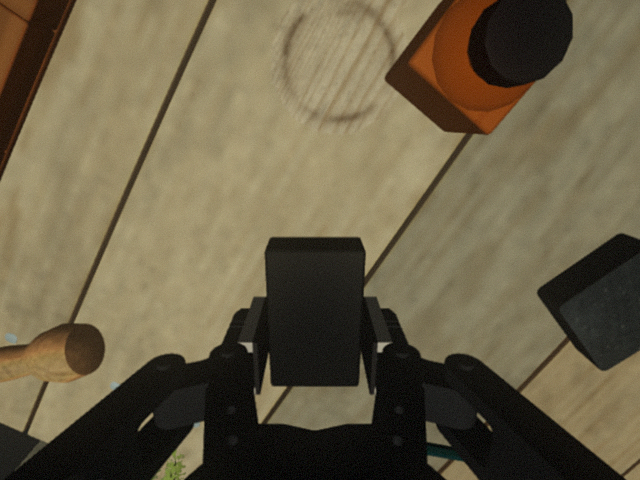

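View pics/s3ad.png

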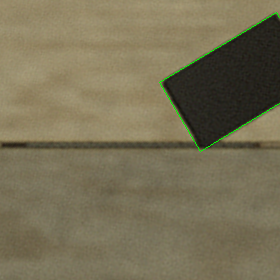

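```bash
python3 - <<'E'
from h import *
for n in('s2h2','s1h','s3h'):
  im=cv2.imread(f'pics/{n}.png').astype(int).max(2); col=im[200:280,300:330].mean(1); g=np.diff(col); print(n,200+g.argmin(), col[20:60:2].round(0).tolist(), [int(x) for x in im[370:400,300:330].mean(1)[::2]])
f=load('s3h');V=f['view'];c=-V[:3,:3].T@V[:3,3]
phi=.5435-np.pi/2;y=np.array([-np.sin(phi),np.cos(phi)])
for z in(.016,.034):
  for e in (.031,.033,.035,-.031,-.033): print(z,e,w2pix(f,[*(np.array([.4692,-.2919])+e*y),.0333+z]).round(1))
E
```

```text
s2h2 242 [161.0, 161.0, 161.0, 161.0, 161.0, 160.0, 161.0, 160.0, 161.0, 160.0, 163.0, 134.0, 35.0, 28.0, 28.0, 27.0, 28.0, 28.0, 30.0, 32.0] [23, 25, 25, 25, 25, 25, 26, 24, 24, 25, 47, 157, 160, 160, 159]
s1h 241 [151.0, 152.0, 151.0, 151.0, 150.0, 149.0, 147.0, 149.0, 148.0, 147.0, 145.0, 71.0, 26.0, 28.0, 26.0, 27.0, 25.0, 26.0, 30.0, 32.0] [23, 23, 23, 24, 24, 24, 24, 25, 25, 21, 92, 148, 143, 143, 142]
s3h 236 [158.0, 158.0, 157.0, 157.0, 156.0, 154.0, 155.0, 156.0, 129.0, 34.0, 28.0, 28.0, 26.0, 26.0, 26.0, 30.0, 36.0, 40.0, 38.0, 39.0] [23, 24, 24, 23, 25, 24, 24, 21, 73, 123, 121, 122, 123, 123, 124]
0.016 0.031 [[315.4 241. ]]
0.016 0.033 [[315.4 236.7]]
0.016 0.035 [[315.4 232.3]]
0.016 -0.031 [[315.3 359.8]]
0.016 -0.033 [[315.3 363.2]]
0.034 0.031 [[315.4 255.5]]
0.034 0.033 [[315.4 250.7]]
0.034 0.035 [[315.4 245.8]]
0.034 -0.031 [[315.3 385.1]]
0.034 -0.033 [[315.3 388.7]]
```

```bash
python3 - <<'E'
from h import *
env.movel([.47,-.25,.15],.2)
g,z=place_stone(-1,dx=.0023); print(g,z)
if z<.0185: rel_up(.08); press(-1)
f=look(tw(-.056,.0),TY+np.pi/2,name='a3'); snap('side','a3s')
E
```

```text
above t=70.0 p [481.3 -61.2  14.4] F [ 0.1 -0.8 -1.8] gap 0.457
guard t=70.6 p [480.9 -61.1   0.6] F [-2.2  0.6  6.2] gap 0.458
True 0.01655749519181965
pre t=73.5 p [479.1 -61.1  30.5] F [-1.4  0.2 -0.4] gap 0.002
press True t=75.2 p [479.2 -61.1   1.9] F [-1.2  0.6  6.3] gap -0.000
tip z 0.02364408858095766
```

View pics/a3.png

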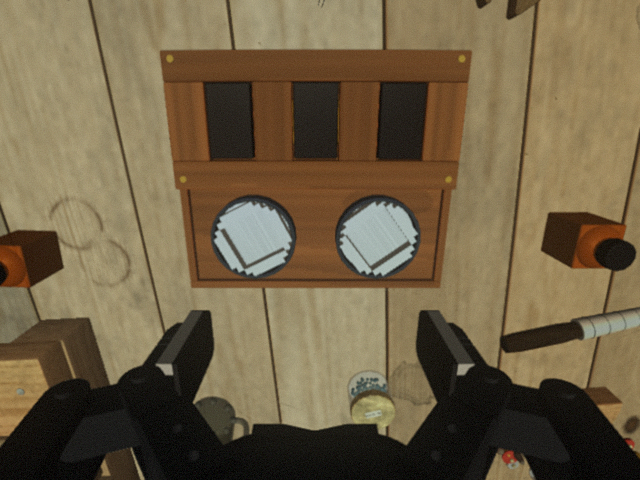

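```bash
python3 - <<'E'
from h import *
st()
f=look((.607,.275),0,h=.2,name='bA'); 
f2=look((.587,-.287),0,h=.2,name='bB'); st()
a=np.hstack([rect(f,.607,.275,.048,.04,5000),rect(f2,.587,-.287,.048,.04,5000)]);cv2.imwrite('pics/bab.png',a)
E
```

```text
t=77.8 p [568.5  10.5 199.4] F [ 0.  -0.2 -0.1] gap 0.998
 t=81.9 p [ 587.3 -371.5  200.1] F [ 0.1 -0.6  0.6] gap 0.999
```

View pics/bab.png

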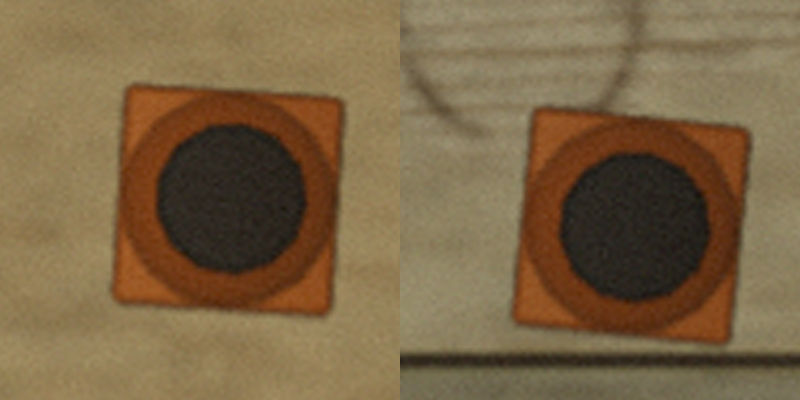

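```bash
cat >> h.py <<'E'
ZB=.010
def grasp_bottle(xy,phi):
    o=q(phi)
    env.reach([*xy,.11],o); g=env.movel([*xy,ZB],.1,guard=6); st('down %s'%g)
    if g: return None
    env.close_gripper(22); st('closed')
    env.movel([*xy,ZB+.08],.1); env.hold(.2); return st('lift')
def place_bottle(xy,phi):
    o=q(phi)
    env.reach([*xy,.09],o); env.movel([*xy,.042],.1); env.hold(.3); st('above')
    g=env.movel([*xy,ZB+.0105],.02,guard=4); s=st('pl %s'%g); z=s['position'][2]-ZB; print('underside',z); return g,z
E
python3 - <<'E'
from h import *
s=grasp_bottle((.5933,-.2922),np.radians(-5.4))
snap('wrist','bBh')
if s is not None and s['finger_gap']>.4:
    print(place_bottle(tw(.056,-.063),np.radians(22.5))); snap('wrist','bBp')
E
```

```text
down False t=83.6 p [ 593.7 -292.5   10.8] F [-1.4 -0.4  0.6] gap 0.998
closed t=84.1 p [ 593.5 -292.3   10.4] F [-0.   0.2  1.7] gap 0.510
lift t=85.2 p [ 593.1 -292.1   89.4] F [ 0.2 -0.3 -1.2] gap 0.507
above t=87.2 p [591.8 -53.7  42.5] F [-0.3 -0.9 -1.5] gap 0.509
pl False t=88.4 p [591.7 -53.7  20.6] F [-0.3 -0.2 -1.1] gap 0.508
underside 0.010620575820666266
(False, np.float64(0.010620575820666266))
```

View pics/bBh.png

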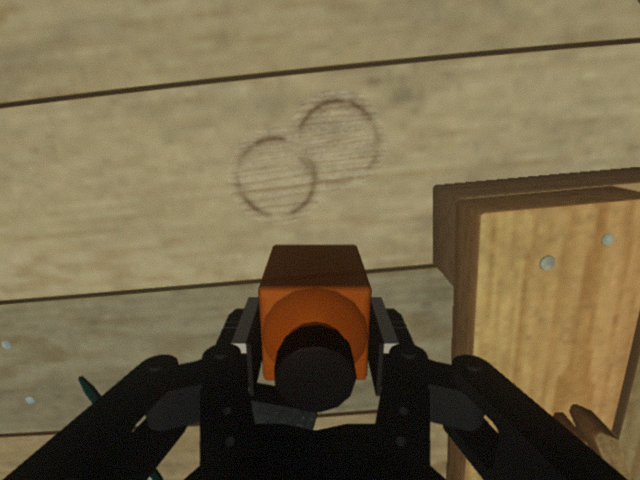

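```bash
ls pics/bBp* 
```

```text
pics/bBp.npz
pics/bBp.png
```

```bash
python3 - <<'E'
from h import *
rel_up(.1); st()
f=look((.607,.275),0,h=.2,name='bA2'); 
cv2.imwrite('pics/ba2.png',rect(f,.6128,.275,.048,.04,5000)); a=load('bA')
print(np.abs(rect(f,.6128,.275,.048,.04,5000).astype(int)-rect(a,.6128,.275,.048,.04,5000)).mean())
E
```

```text
t=89.8 p [591.2 -53.6 119.7] F [-0.1 -0.1  0.1] gap 1.001
2.923979166666667
```

View pics/bA2.png

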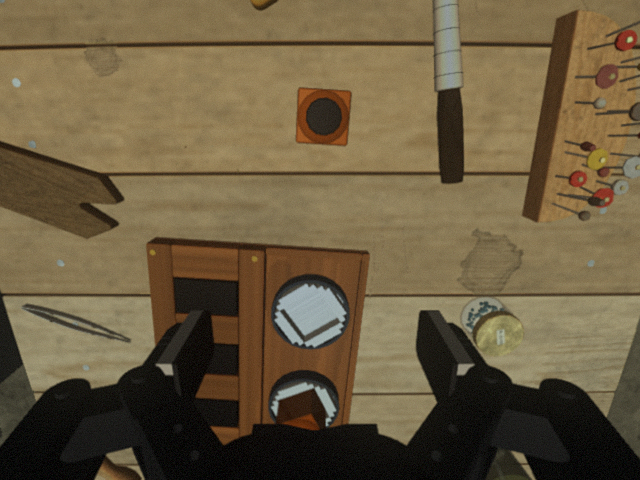

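```bash
python3 - <<'E'
from h import *
s=grasp_bottle((.6128,.275),np.radians(-3.3))
if s is not None and s['finger_gap']>.4:
    g,z=place_bottle(tw(.056,.063),np.radians(32.4)); snap('wrist','bAp')
    if z<.012:
        rel_up(.12); st()
        f=look(tw(0,0),TY+np.pi/2,h=.25,name='fin'); snap('scene','finS'); snap('side','finD')
E
```

```text
down False t=92.7 p [613.2 275.1  10.8] F [ 0.2 -0.6  0.1] gap 1.002
closed t=93.2 p [613.  275.1  10.4] F [-0.3 -0.2  2. ] gap 0.509
lift t=94.3 p [612.6 274.9  89.4] F [ 0.6  0.7 -1. ] gap 0.511
above t=96.2 p [600.4  72.   42.5] F [-0.   0.1 -1.2] gap 0.511
pl False t=97.4 p [600.2  72.   20.6] F [-0.7  0.4 -1.3] gap 0.512
underside 0.010636635024058228
 t=98.9 p [599.7  72.1 139.6] F [-0.6 -0.7  0.1] gap 1.001
```

```bash
python3 - <<'E'
import cv2,numpy as np
a=cv2.imread('pics/finD.png')[200:330,210:400];cv2.imwrite('pics/finDc.png',cv2.resize(a,None,fx=4,fy=4,interpolation=cv2.INTER_CUBIC))
E
```

```text
(no output)
```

View pics/fin.png

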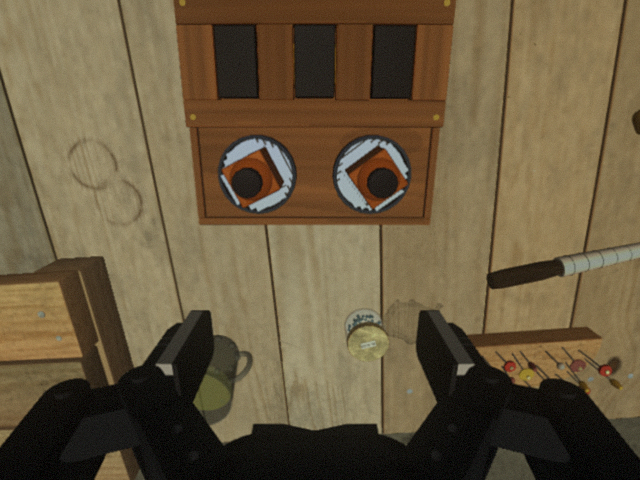

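View pics/finDc.png

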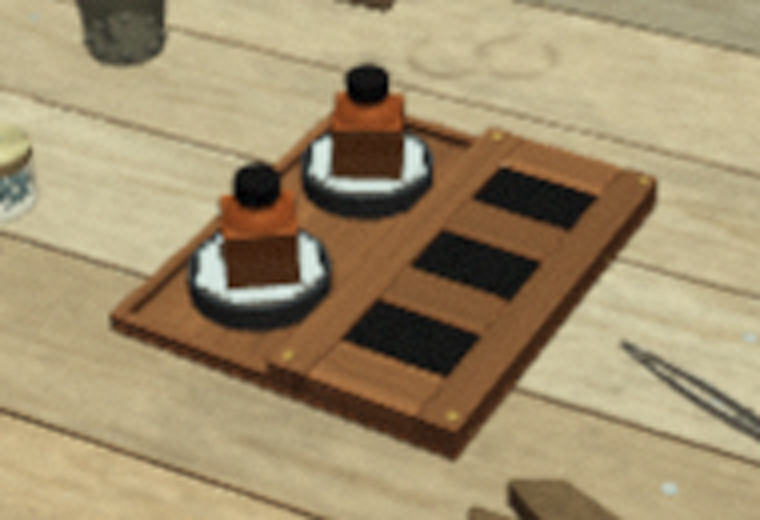

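```bash
python3 - <<'E'
from h import *
job.hand_in(); st()
E
```

```text
the job is handed in; nothing more can be done
the job is handed in; nothing more can be done
```

The kit is put away and I handed the job in at about 100 s on the clock. All three stones were present, and each is in a recess, pressed flush. Both bottles stand in the square nests.

**Stones:** Each stone stopped on the lips, then went down when pressed, with the push set to stop at 22 N. Each press ended with the fingertips at about 23.6 mm (deck is 24 mm). The last pictures from above and from the side show all three level with the deck.

**Bottles:** I took the nest angles from the pictures (about 32° and 22°) and turned each bottle to match in the air. Both then slid in without touching the edges, so no turning in the socket was needed. They were let go with the underside at about 10.6 mm (floor 10 mm) and look upright and seated.

**Forces:** I gripped at 22 N throughout. The readings I printed were at most about 7 N, but I did not record the force during a press, so its peak was not logged.

**What disagreed or went wrong:**
- **Fingertip height:** The real tips sit about 22 mm higher than the stated TCP. My first stone grasp closed on air and moved nothing. I then measured the offset by touching the bench and corrected for it.
- **Knocked stone:** The stone on the robot's right had been knocked about 5 cm aside before I reached it. It was at the edge of the close-up picture, so I gripped it about 2 mm differently along its length from the others. I corrected for that when placing it.
- **Not checked:** I did not measure the bottles' final height from the pictures. I never touched the rubber block or the wax, but I did not re-measure where they lie.

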